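# Peel the top sorting tray off the clipped stack and hold it out

### The job

The blue sorting tray is stuck on top of a nested stack of grey trays. Take it by the orange tab on its corner and peel it off, that corner first, without lifting, tipping or shifting the rest of the stack, then hold the tray out roughly level and still, centred over the cork mat and at least 12 cm above the bench, so that the joiner can drop screws into it. Finish while still holding it there in the gripper, and leave the jar, tape, sanding block and screwdriver alone.

Things in the scene. Friction and masses are not known exactly. Their poses are not given: they have to be found in the camera images.
- tray: Blue square sorting tray, 90 g, 110 x 110 mm over the rim, 22 mm deep. Origin: centre of its underside, z up; +x points along the diagonal to the corner with the orange tab. Rim bar at z = 14 to 22 mm. Starts nested in the stack, at its yaw, 32 mm above its origin. Clips hold the rim: pulled up level it tends to bring the stack along.
- tray_tab (a point): Middle of the orange grip fin, (94, 0, 34) mm in the tray's frame. The fin is upright, 10 mm thick in y, 30 mm long in x, its top 14 mm above this point; it stands on an orange plate (18 mm wide in y) whose top is 12 mm below this point. Take it from above, fingers closing along the tray's y, tips just above the plate. Peak peeling pull here about 5 N.
- tray_far (a point): Underside of the blue rim at the corner opposite the tab, (-76, 0, 14) mm in the tray's frame: the tray pivots about it while the tab corner rises. The clips then let go pair by pair; all but the last pair are free with the tab about 25 mm up, the last at the far corner as the tilted tray (about 0.3 rad) is raised.
- stack: Three nested grey trays on a round dark steel foot (200 mm diameter, 8 mm thick), one loose thing of about 1 kg. Origin: centre of the foot's underside, z up, +x toward the tab corner. Grey rim top at 46 mm. Eight black sprung clips, two a side, 30 mm either way of its middle, top at 66 mm, lap 1.5 mm over the blue rim; each lets go at about 1.4 N after a 4 to 7 mm lift there.
- mat: Cork mat fixed on the bench, 150 x 150 x 4 mm; origin: centre of its underside. The tray is to be held over its centre.
- jar: Clear jar with green lid, 69 mm diameter, 84 mm high; origin: centre of its underside. Bystander.
- tape: Roll of tape lying flat, 96 mm diameter, 25 mm high; origin: centre of its underside. Bystander.
- sander: Cork sanding block with red paper under it, 61 x 111 x 34 mm, long along its own y; origin: centre of the underside. Bystander.
- driver: Small screwdriver with yellow handle lying flat, 24 x 170 x 23 mm, long along its own y; origin: centre of the underside. Bystander.

How it is judged:
By the outcome, as a careful person would: the job done as asked, in the order asked, and still so for the second after the job is handed in, while the arm keeps its last pose, push and grip.
It also fails if it takes over 46 s, if anything falls off the work surface, if the arm or the gripper's body presses on something with over 40 N, if the wrist force passes 120 N, or if a joint passes its speed limit or range.

### The arm

A 6-joint arm with a two-finger parallel gripper is mounted at the origin on a cart in front of the work surface, level with it; the furniture and walls round the work are solid. World frame = base frame: x ahead of the robot, y to its left, z up, the work surface at z = 0. Lengths are in m, angles in rad, forces in N, time in s.
With the tool pointing down it reaches from about 0.3 to 0.75 m from the base axis. Payload 8.5 kg.
Tool frame: the origin (TCP) lies at the centre of the arm's flange, where the gripper is bolted on; the fingertips stand 173 mm ahead of it and the grasp point (between the pads) lies 155 mm ahead of it; z points along the fingers, y is the line along which they close (so a half turn about z gives the same grasp; the last joint's range is limited). The gripper opens to 85 mm and grips with 20 to 120 N. Pads are 22 mm wide; open, the fingers measure 114 mm over their backs; the gripper's body (76 mm by 85 mm) begins 54 mm behind the grasp point. The pads swing forward as they close: fully open they stand 13 mm farther back than shut.
Start: joints at [-1.473, 0.381, 1.297, -0, 1.464, -0.215], TCP at [0.169, -0.523, 0.405] pointing down, gripper open.
Joint ranges: [-3.11, 3.11], [-0.89, 2.33], [0.22, 2.48], [-1.42, 4.56], [0.17, 2.85], [-2.88, 2.88]. Speed limits (rad/s): [2.39, 2.39, 3.14, 3.14, 3.14, 3.14].

### API

Orientations are given as a 3x3 rotation matrix whose columns are the frame's x, y, z axes.
In Python, from rig import ctrl, cams, order, masks_of gives the robot as it stands.
- The arm moves only by the shell command python3 -m jog 'ROWS' [FORCE]. ROWS is JSON, a list of rows, each an object of numbers: "grip": the opening, from 0 (shut) to 1 (fully open); "x", "y", "z": the shift along the tool's x, y, z in mm; "roll": the turn about the tool's z in units of 6 degrees (1.0 is 6 degrees). In form: [{"grip": .., "x": .., "y": .., "z": .., "roll": ..}, ...]. A call has 1 to 12 rows; each row is the pose to reach, as a shift and turn from the pose commanded when the call began, along the tool's axes at that moment; what a row does not reach only later rows make up. A row lasts 1/10 s, in which the tool goes at most 50 mm and 8.59 degrees, less where a joint would pass 70% of its speed; a pose out of reach is approached as far as the arm can. A call with a gripper value outside its range is refused whole. The fingers move at their own pace and stop on an object; FORCE is the grip in N (left out, the last holds). Time passes only in rows, so rows that repeat a pose let the fingers close. It gives the time, the measured TCP pose, the force, the opening and the grip force at its end, in the units of the state.
- ctrl.state(): the state, without advancing time (a new reading comes with each control period).
- cams.snapshot(name): name is "side" or "top" or "wrist"; returns a dict with "color" (400x640x3 uint8, red, green, blue), "vertical_fov" (degrees; the focal length in pixels is half the picture's height over the tangent of half this angle, whatever the lens; pixels are square), "cx", "cy" (the principal point, pixels), "xyz" and "orientation" of the camera in the world. Camera axes: x right, y up, looking along -z (the intrinsics and any distortion apply to the point x, -y, -z); pixel columns grow to the right and rows downward; lengths in m; the calibration is good to about 2 mm. A picture is of the moment at which its call begins. There is no depth.
- order.job_done(): hands the job in; it is judged then, once.
Trained networks look in a picture, given as the dict that the camera call returned (one of the last four; its "shot" number tells which), for a name from the list of things; names that differ only in an ending like _2 or _b are one class to them, and where a whole thing is asked for, a point or a joint stands for the part that bears it (a point fixed in the world has none). Each returns a list of dicts, best first, with "score" (0 to 1); they miss things now and then, are a little off and sometimes report something else, mostly with a low value. They report only what shows in the picture. A call takes as long as a camera call.
- masks_of(picture, thing): "mask" (400x640 bool, what is visible of it) and "at" ([row, column] in pixels, amid what is visible of it).
The state is a dict: "clock": time; "joints": joint angles; "qvel": joint speeds; "tau": joint torques, N m; "eef_pos": TCP position; "orientation": TCP orientation; "contact_force": force on the tool from outside, world axes, zero at the start; "ft_torque": the same for the moment, N m; "gripper_width": finger opening in m; "grip_force": force on a finger pad.
Only numpy, scipy, OpenCV 4.12 (cv2) and the standard library are available. Lean on these libraries where they do the work, as an engineer would, in place of code of your own. Each camera call takes 0.05 s, during which the arm holds its last target. There are 200 camera calls.

## Working session

There is one attempt and no reset: what is moved stays moved. The work goes in short steps, Python scripts to look and compute and a shell command to move; the robot and the scene stay as the last step left them, time stands still between calls to the robot, and variables do not carry over. Pictures are saved under pics/ and viewed, at most 10 in all, crops included, and the job is handed in when it is done.

```bash
mkdir -p pics; ls
cat > h.py <<'E'
import numpy as np, cv2
from rig import ctrl, cams, order, masks_of
def ray(p,rc):
    f=p["color"].shape[0]/2/np.tan(np.radians(p["vertical_fov"])/2)
    d=np.array([(rc[1]-p["cx"])/f,-(rc[0]-p["cy"])/f,-1.])
    return np.array(p["xyz"]),np.array(p["orientation"])@d
def onz(p,rc,z):
    o,d=ray(p,rc); return o+d*(z-o[2])/d[2]
def proj(p,X):
    f=p["color"].shape[0]/2/np.tan(np.radians(p["vertical_fov"])/2)
    c=np.array(p["orientation"]).T@(np.array(X)-p["xyz"])
    return np.array([p["cy"]+f*c[1]/c[2]*1.0, p["cx"]-f*c[0]/c[2]])
def tri(p1,a,p2,b):
    o1,d1=ray(p1,a);o2,d2=ray(p2,b)
    s=np.linalg.lstsq(np.c_[d1,-d2],o2-o1,rcond=None)[0]
    return (o1+d1*s[0]+o2+d2*s[1])/2, np.linalg.norm(o1+d1*s[0]-o2-d2*s[1])
def save(p,n): cv2.imwrite("pics/"+n,p["color"][:,:,::-1])
E
python3 - <<'E'
from h import *
print(ctrl.state())
for n in ["top","side"]:
    p=cams.snapshot(n); save(p,n+"1.png")
    print(n,{k:v for k,v in p.items() if k!="color"})
    for t,z in dict(tray=.05,tray_tab=.066,stack=.03,mat=.004,jar=.08,tape=.025,sander=.034,driver=.02).items():
        for m in masks_of(p,t)[:2]:
            print(t,round(m["score"],2),m["at"],m["mask"].sum(),onz(p,m["at"],z).round(3))
E
```

```text
pics
{'clock': 0.0, 'joints': array([-1.47329949e+00,  3.81163340e-01,  1.29824555e+00,  2.25523320e-05,
        1.46362628e+00, -2.15306549e-01]), 'qvel': array([-0.00025804, -0.00071623, -0.00043669, -0.00136872,  0.00029787,
        0.00180547]), 'tau': array([-3.61836544e-03, -4.48471749e+01, -2.31276870e+01, -3.46164334e-04,
        4.85454555e-03,  6.62519597e-06]), 'eef_pos': array([ 0.1692409 , -0.52325863,  0.40413428]), 'orientation': array([[ 9.51475399e-01,  3.07724797e-01, -1.18102002e-04],
       [ 3.07724643e-01, -9.51474370e-01,  1.43785243e-03],
       [ 3.30091820e-04, -1.40442411e-03, -9.99998959e-01]]), 'contact_force': array([-0.04621656,  0.49878056, -0.48105429]), 'ft_torque': array([-0.02672141, -0.04070337,  0.0053687 ]), 'grip_force': 0.0, 'gripper_width': 0.08547096434110789}
top {'vertical_fov': 51.23720735372235, 'cx': 319.8107774834677, 'cy': 196.14458400214608, 'xyz': array([ 0.36108193, -0.02335422,  1.22051713]), 'orientation': array([[-1.73510220e-02,  9.76491524e-01, -2.14856338e-01],
       [-9.99841245e-01, -1.78166261e-02, -2.30465092e-04],
     
[... 624 characters left out ...]
5260396, 'xyz': array([ 0.03947552, -1.16312067,  1.23818306]), 'orientation': array([[ 0.8894546 ,  0.31805856, -0.3281909 ],
       [-0.45683392,  0.59806188, -0.6585019 ],
       [-0.01316369,  0.73563628,  0.67724883]]), 'shot': 2}
tray 0.79 [241.4, 318.0] 876 [ 0.513 -0.198  0.05 ]
tray_tab 0.66 [237.0, 316.4] 865 [ 0.511 -0.191  0.066]
stack 0.7 [254.1, 316.3] 1280 [ 0.49  -0.229  0.03 ]
stack 0.64 [289.8, 357.0] 752 [ 0.536 -0.417  0.03 ]
mat 0.7 [180.6, 278.1] 898 [0.539 0.203 0.004]
jar 0.96 [198.6, 355.3] 394 [ 0.712 -0.102  0.08 ]
tape 0.65 [142.2, 263.5] 249 [0.576 0.443 0.025]
sander 0.92 [287.3, 355.7] 672 [ 0.536 -0.409  0.034]
driver 0.65 [164.3, 327.3] 62 [0.751 0.185 0.02 ]
```

Run:
```python
import cv2
a=cv2.imread("pics/top1.png");b=cv2.imread("pics/side1.png")
cv2.imwrite("pics/t1c.png",cv2.resize(a[180:300,290:450],None,fx=5,fy=5,interpolation=cv2.INTER_CUBIC))
cv2.imwrite("pics/s1c.png",cv2.resize(b[190:310,240:400],None,fx=5,fy=5,interpolation=cv2.INTER_CUBIC))
```

```text
(no output)
```

View pics/t1c.png

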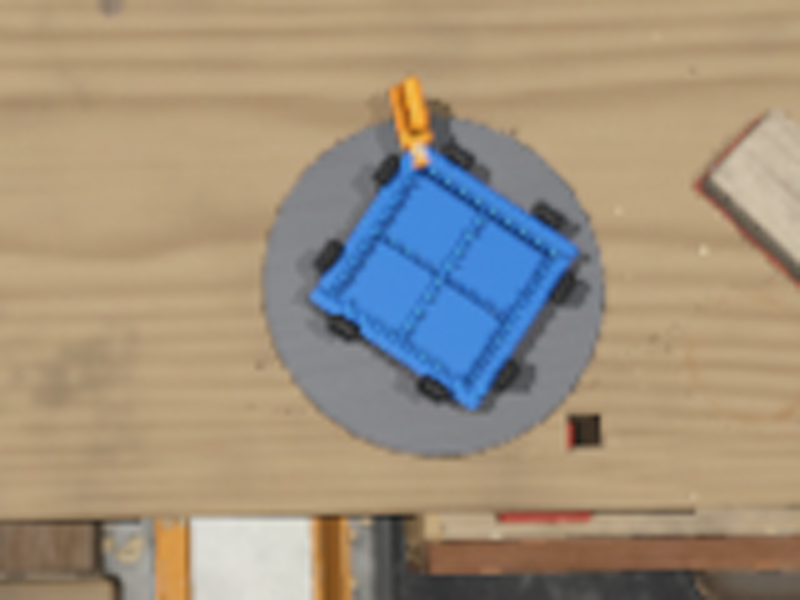

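View pics/s1c.png

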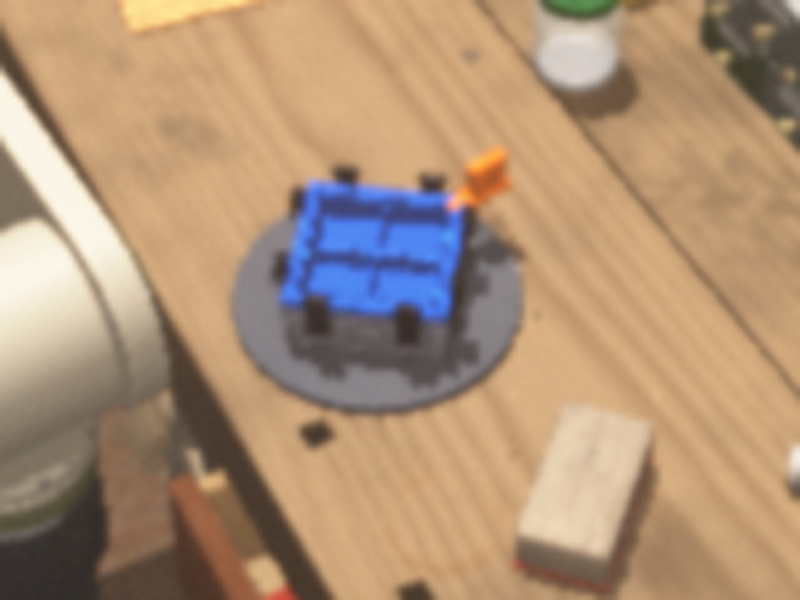

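View pics/top1.png

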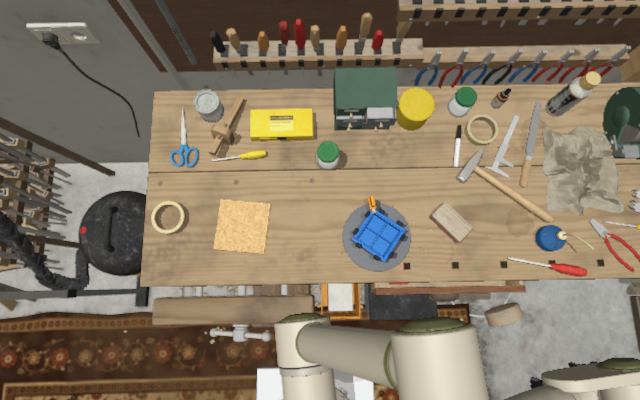

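Run:
```python
from h import *
P={n:cams.snapshot(n) for n in ["top","side"]}
def seg(p,lo,hi,box):
    h=cv2.cvtColor(p["color"],cv2.COLOR_RGB2HSV); m=cv2.inRange(h,lo,hi)
    k=np.zeros_like(m);k[box[0]:box[1],box[2]:box[3]]=255; return m&k
bx=dict(top=(190,270,340,410),side=(215,260,290,345))
t=P["top"]
bl=seg(t,(100,140,60),(120,255,255),bx["top"])
rr,cc=np.nonzero(bl); pts=np.array([onz(t,x,.054)[:2] for x in zip(rr,cc)])
r=cv2.minAreaRect(pts.astype(np.float32)); print("blue",len(rr),r)
box=cv2.boxPoints(r);print(box.round(3))
O={}
for n,p in P.items():
    m=seg(p,(8,170,120),(22,255,255),bx[n]); a=np.argwhere(m); print(n,len(a),a.mean(0),a.min(0),a.max(0)); O[n]=a.mean(0)
print("tab tri",tri(t,O["top"],P["side"],O["side"]))
c=np.array(r[0]);tab=onz(t,O["top"],.066)[:2];print("tab",tab,"yaw",np.arctan2(*(tab-c)[::-1]),np.linalg.norm(tab-c))
# dark foot circle
m=masks_of(t,"mat")[0]["mask"];a=np.argwhere(m);q=np.array([onz(t,x,.004)[:2] for x in a])
rm=cv2.minAreaRect(q.astype(np.float32));print("mat",rm,q.mean(0))
# check proj
for yaw in [np.arctan2(*(tab-c)[::-1])]:
  u=np.array([np.cos(yaw),np.sin(yaw)])
  for n,p in P.items():
    print(n,"tabtop",proj(p,[*(c+.094*u),.080]),"far",proj(p,[*(c-.076*u),.054]))
    g=cv2.resize(p["color"][:,:,::-1],None,fx=1,fy=1).copy()
    g=cv2.resize(g[bx[n][0]-10:bx[n][1]+10,bx[n][2]-10:bx[n][3]+10],None,fx=5,fy=5)
    v=np.array([-u[1],u[0]])
    for a,b,z in [(.079,0,.08),(.109,0,.08),(-.076,0,.054),(0,.076,.054),(0,-.076,.054),(.076,0,.054)]:
      y,x=proj(p,[*(c+a*u+b*v),z]); cv2.circle(g,(int((x-bx[n][2]+10.5)*5),int((y-bx[n][0]+10.5)*5)),3,(0,0,255),-1)
    cv2.imwrite(f"pics/chk_{n}.png",g)
a=cv2.imread("pics/chk_top.png");b=cv2.imread("pics/chk_side.png");hh=max(a.shape[0],b.shape[0])
f=np.zeros((hh,a.shape[1]+b.shape[1],3),np.uint8);f[:a.shape[0],:a.shape[1]]=a;f[:b.shape[0],a.shape[1]:]=b;cv2.imwrite("pics/chk.png",f);print(f.shape)
```

```text
blue 1515 ((0.505733847618103, -0.18588413298130035), (0.11109503358602524, 0.11202387511730194), 54.32164001464844)
[[ 0.428 -0.198]
 [ 0.519 -0.264]
 [ 0.584 -0.173]
 [ 0.493 -0.108]]
top 73 [202.         371.61643836] [196 368] [208 375]
side 60 [225.28333333 336.66666667] [220 332] [230 340]
tab tri (array([ 0.59777765, -0.17011403,  0.06051835]), np.float64(0.002426682241436541))
tab [ 0.59547109 -0.16906828] yaw 0.18524163413564243 0.09129920820842898
mat ((0.5439518094062805, 0.2092832326889038), (0.150472491979599, 0.1497996598482132), 83.47339630126953) [0.54311519 0.2091948 ]
top tabtop [200.06391902 371.98429139] far [260.87421621 384.8575822 ]
side tabtop [221.07956608 336.26448343] far [249.68700729 296.04688321]
(500, 825, 3)
```

View pics/chk.png

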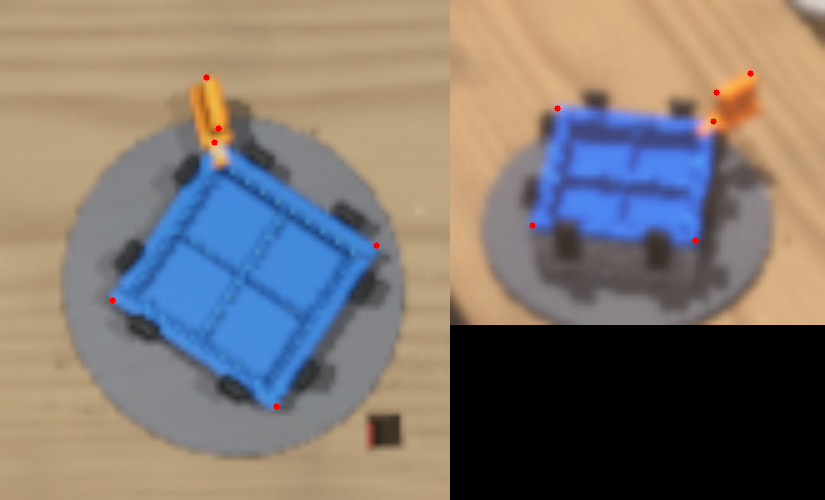

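The check overlay shows the fitted tray corners and tab dots landing on the tray within about 1 px in both views. The tab is near (0.598, -0.170, 0.066), yaw about 0.17, and the mat centre is at (0.544, 0.209). Moving above the tab.

```bash
python3 -m jog '[{"grip":1,"x":40,"y":-16,"z":8,"roll":0.1},{"grip":0.6,"x":85,"y":-34,"z":17,"roll":0.2},{"grip":0.6,"x":130,"y":-52,"z":26,"roll":0.4},{"grip":0.6,"x":176,"y":-70,"z":35,"roll":0.5},{"grip":0.6,"x":222,"y":-88,"z":44,"roll":0.6},{"grip":0.6,"x":268,"y":-106,"z":53,"roll":0.7},{"grip":0.6,"x":314,"y":-124,"z":62,"roll":0.85},{"grip":0.6,"x":360,"y":-142,"z":71,"roll":1.0},{"grip":0.6,"x":405,"y":-160,"z":80,"roll":1.1},{"grip":0.6,"x":450,"y":-178,"z":89,"roll":1.2},{"grip":0.6,"x":490,"y":-193,"z":98,"roll":1.3},{"grip":0.6,"x":517,"y":-204,"z":104,"roll":1.37}]' 20
python3 -m jog '[{"grip":0.6,"x":0,"y":0,"z":0,"roll":0},{"grip":0.6,"x":0,"y":0,"z":0,"roll":0}]'
python3 - <<'E'
from h import *
s=ctrl.state();R=s["orientation"];print(s["eef_pos"],R.round(4),s["gripper_width"])
d=np.array([.598,-.170,.232])-s["eef_pos"];print("tool shift mm",R.T@d*1000,np.degrees(np.arctan2(R[1,0],R[0,0])))
p=cams.snapshot("wrist");save(p,"w1.png")
print(p["xyz"],"proj tab top",proj(p,[.598,-.17,.08]),proj(p,[*(np.array([.598,-.17])+.015*R[:2,0]),.08]),proj(p,[*(np.array([.598,-.17])-.015*R[:2,0]),.08]))
E
```

```text
clock: 2.25
eef_pos: [0.6002, -0.1679, 0.2999]
orientation: [[0.985, 0.17, -0.0], [0.17, -0.985, 0.0], [-0.0, -0.001, -1.0]]
contact_force: [-0.1, -0.7, -0.3]
gripper_width: 0.0511
grip_force: 0.0
clock: 2.45
eef_pos: [0.5984, -0.1699, 0.3004]
orientation: [[0.986, 0.17, -0.001], [0.17, -0.986, 0.0], [-0.001, -0.0, -1.0]]
contact_force: [-0.2, -0.5, 0.5]
gripper_width: 0.0512
grip_force: 0.0
[ 0.59841867 -0.16989818  0.30043879] [[ 9.855e-01  1.696e-01 -6.000e-04]
 [ 1.696e-01 -9.855e-01  0.000e+00]
 [-6.000e-04 -1.000e-04 -1.000e+00]] 0.05121289267143153
tool shift mm [-3.86872596e-01  3.67917825e-02  6.84390465e+01] 9.767334283995883
[ 0.67277286 -0.15751639  0.27038882] proj tab top [224.06185748 319.46649269] [202.11968687 319.46977251] [245.06317658 319.4633535 ]
```

View pics/w1.png

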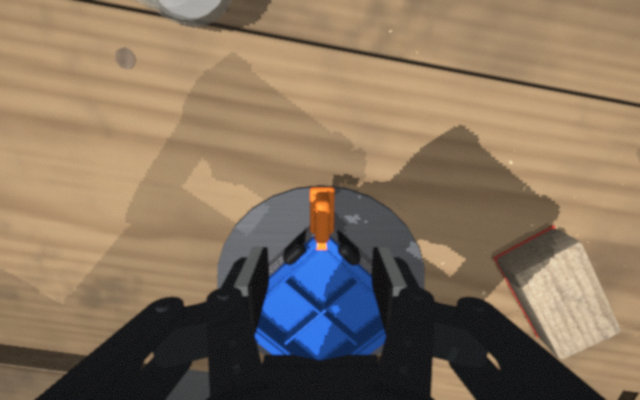

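Run:
```python
from h import *
p=cams.snapshot("wrist")
g=p["color"][:,:,::-1].copy()[170:270,270:370];g=cv2.resize(g,None,fx=6,fy=6)
R=ctrl.state()["orientation"];u=R[:2,0];v=np.array([-u[1],u[0]])
for z,col in((.080,(0,0,255)),(.054,(0,255,0))):
  for a,b in ((.079,.005),(.079,-.005),(.109,.005),(.109,-.005),(.076,0)):
    y,x=proj(p,[*(np.array([.598,-.17])+(a-.094)*u+b*v),z]);cv2.circle(g,(int((x-269.5)*6),int((y-169.5)*6)),4,col,-1)
save({"color":g[:,:,::-1]},"w2.png");print(p["orientation"],p["vertical_fov"])
```

```text
[[ 1.68971373e-01  9.40780620e-01  2.93905597e-01]
 [-9.85620831e-01  1.61436011e-01  4.98998162e-02]
 [-5.02167135e-04 -2.98111120e-01  9.54531041e-01]] 65.02680067230975
```

View pics/w2.png

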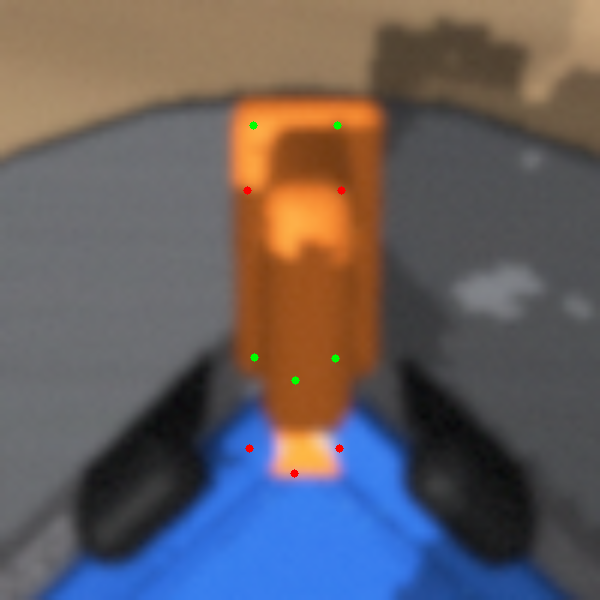

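The crop shows the fin top centred about 1.5 mm further forward and 1.5 mm right of prediction (crop about (308, 305)). I'll split the difference and descend.

```bash
python3 -m jog '[{"grip":0.6,"x":1,"y":1,"z":15,"roll":0},{"grip":0.6,"x":1,"y":1,"z":32,"roll":0},{"grip":0.5,"x":1,"y":1,"z":47,"roll":0},{"grip":0.5,"x":1,"y":1,"z":57,"roll":0},{"grip":0.5,"x":1,"y":1,"z":63,"roll":0},{"grip":0.5,"x":1,"y":1,"z":66,"roll":0},{"grip":0.5,"x":1,"y":1,"z":68,"roll":0},{"grip":0.5,"x":1,"y":1,"z":68,"roll":0},{"grip":0.5,"x":1,"y":1,"z":68,"roll":0}]' 20
python3 - <<'E'
from h import *
s=ctrl.state();print(s["eef_pos"],s["contact_force"],s["gripper_width"])
a=cams.snapshot("wrist")["color"][150:270,260:380];b=cams.snapshot("side")["color"][195:255,300:360]
save({"color":np.hstack([cv2.resize(a,(400,400)),cv2.resize(b,(400,400))])},"d1.png")
E
```

```text
clock: 3.45
eef_pos: [0.5996, -0.1709, 0.2332]
orientation: [[0.986, 0.169, 0.001], [0.169, -0.986, -0.0], [0.001, 0.0, -1.0]]
contact_force: [-0.0, 0.6, -0.9]
gripper_width: 0.0427
grip_force: 0.0
[ 0.59960561 -0.17090867  0.23319058] [-0.04203697  0.56749105 -0.85143564] 0.04265231251326951
```

View pics/d1.png

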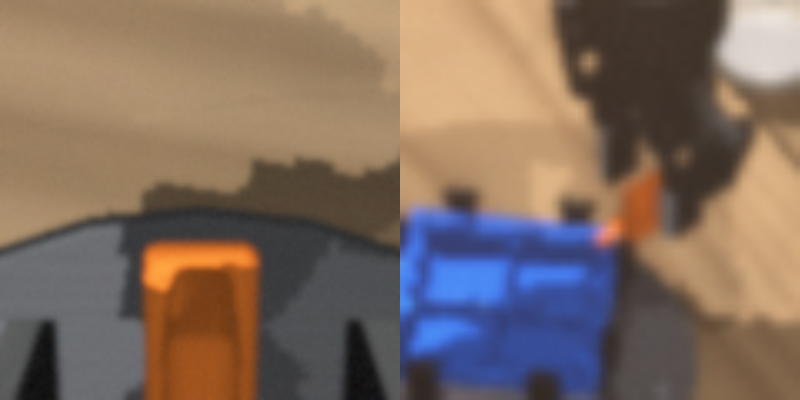

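Fin (col ~203) lies midway between the finger edges (~50 and ~352), so it's centred. Closing lightly.

```bash
python3 -m jog '[{"grip":0.3,"x":0,"y":0,"z":1,"roll":0},{"grip":0.2,"x":0,"y":0,"z":1,"roll":0},{"grip":0.15,"x":0,"y":0,"z":1,"roll":0},{"grip":0.1,"x":0,"y":0,"z":1,"roll":0},{"grip":0,"x":0,"y":0,"z":1,"roll":0},{"grip":0,"x":0,"y":0,"z":1,"roll":0},{"grip":0,"x":0,"y":0,"z":1,"roll":0},{"grip":0,"x":0,"y":0,"z":1,"roll":0}]' 20
```

```text
clock: 4.35
eef_pos: [0.5995, -0.1709, 0.2318]
orientation: [[0.986, 0.169, 0.0], [0.169, -0.986, 0.0], [0.0, -0.0, -1.0]]
contact_force: [-0.5, 0.5, 1.1]
gripper_width: 0.0097
grip_force: 21.3
```

```bash
python3 -m jog '[{"grip":0,"x":0,"y":0,"z":-1,"roll":0},{"grip":0,"x":-0.3,"y":0,"z":-2,"roll":0},{"grip":0,"x":-0.4,"y":0,"z":-3,"roll":0},{"grip":0,"x":-0.5,"y":0,"z":-4,"roll":0},{"grip":0,"x":-0.7,"y":0,"z":-5,"roll":0},{"grip":0,"x":-0.8,"y":0,"z":-6,"roll":0},{"grip":0,"x":-1,"y":0,"z":-7,"roll":0},{"grip":0,"x":-1.1,"y":0,"z":-8,"roll":0}]'
python3 -m jog '[{"grip":0,"x":-0.2,"y":0,"z":-1,"roll":0},{"grip":0,"x":-0.3,"y":0,"z":-2,"roll":0},{"grip":0,"x":-0.5,"y":0,"z":-3,"roll":0},{"grip":0,"x":-0.7,"y":0,"z":-4,"roll":0},{"grip":0,"x":-0.9,"y":0,"z":-5,"roll":0},{"grip":0,"x":-1.1,"y":0,"z":-6,"roll":0},{"grip":0,"x":-1.2,"y":0,"z":-7,"roll":0},{"grip":0,"x":-1.4,"y":0,"z":-8,"roll":0}]'
python3 - <<'E'
from h import *
t=cams.snapshot("top")["color"][180:280,330:430];b=cams.snapshot("side")["color"][190:280,280:370]
save({"color":np.hstack([cv2.resize(t,(400,400)),cv2.resize(b,(400,400))])},"p1.png")
E
```

```text
clock: 5.15
eef_pos: [0.5981, -0.1711, 0.2393]
orientation: [[0.986, 0.168, -0.002], [0.168, -0.986, 0.001], [-0.002, -0.001, -1.0]]
contact_force: [-3.2, 0.0, -4.6]
gripper_width: 0.0097
grip_force: 20.5
clock: 5.95
eef_pos: [0.5971, -0.1713, 0.2479]
orientation: [[0.986, 0.169, 0.0], [0.169, -0.986, -0.0], [0.0, 0.0, -1.0]]
contact_force: [-2.2, 0.4, -4.0]
gripper_width: 0.0094
grip_force: 20.3
```

View pics/p1.png

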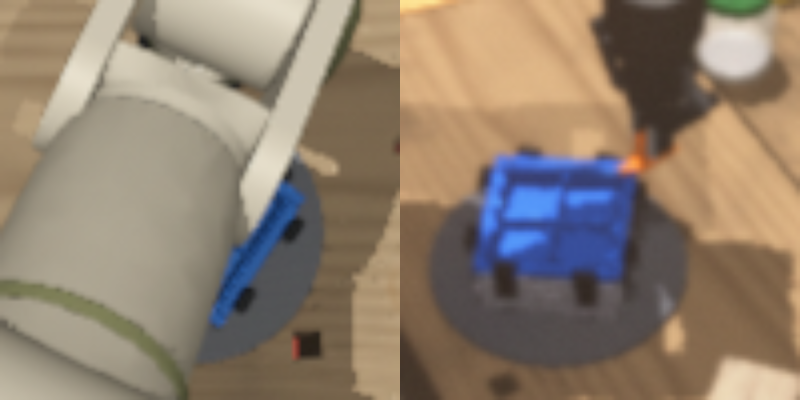

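The side view shows the tab corner rising (tab at ~(640,160)) with the foot still flat. The tool feels about -2 to -3 N along x, so I'm following the arc slightly further inward.

```bash
python3 -m jog '[{"grip":0,"x":-0.5,"y":0,"z":-1,"roll":0},{"grip":0,"x":-1,"y":0,"z":-2,"roll":0},{"grip":0,"x":-1.4,"y":0,"z":-3,"roll":0},{"grip":0,"x":-1.8,"y":0,"z":-4,"roll":0},{"grip":0,"x":-2.2,"y":0,"z":-5,"roll":0},{"grip":0,"x":-2.5,"y":0,"z":-6,"roll":0},{"grip":0,"x":-2.8,"y":0,"z":-7,"roll":0},{"grip":0,"x":-3.1,"y":0,"z":-8,"roll":0},{"grip":0,"x":-3.4,"y":0,"z":-9,"roll":0},{"grip":0,"x":-3.7,"y":0,"z":-10,"roll":0}]'
python3 -m jog '[{"grip":0,"x":-0.3,"y":0,"z":-1,"roll":0},{"grip":0,"x":-0.6,"y":0,"z":-2,"roll":0},{"grip":0,"x":-0.9,"y":0,"z":-3,"roll":0},{"grip":0,"x":-1.2,"y":0,"z":-4,"roll":0},{"grip":0,"x":-1.5,"y":0,"z":-5,"roll":0},{"grip":0,"x":-1.8,"y":0,"z":-6,"roll":0},{"grip":0,"x":-2.1,"y":0,"z":-7,"roll":0},{"grip":0,"x":-2.4,"y":0,"z":-8,"roll":0},{"grip":0,"x":-2.7,"y":0,"z":-9,"roll":0},{"grip":0,"x":-3,"y":0,"z":-10,"roll":0}]'
```

```text
clock: 7.05
eef_pos: [0.5935, -0.172, 0.258]
orientation: [[0.986, 0.169, 0.001], [0.169, -0.986, -0.0], [0.001, 0.0, -1.0]]
contact_force: [3.7, 0.7, -2.0]
gripper_width: 0.0097
grip_force: 20.6
clock: 8.05
eef_pos: [0.5904, -0.1725, 0.2678]
orientation: [[0.986, 0.168, -0.0], [0.168, -0.986, -0.0], [-0.0, -0.0, -1.0]]
contact_force: [1.4, -0.1, -1.7]
gripper_width: 0.0095
grip_force: 20.4
```

```bash
python3 -m jog '[{"grip":0,"x":-0.2,"y":0,"z":-1.5,"roll":0},{"grip":0,"x":-0.5,"y":0,"z":-3,"roll":0},{"grip":0,"x":-0.9,"y":0,"z":-4.5,"roll":0},{"grip":0,"x":-1.3,"y":0,"z":-6,"roll":0},{"grip":0,"x":-1.8,"y":0,"z":-7.5,"roll":0},{"grip":0,"x":-2.3,"y":0,"z":-9,"roll":0},{"grip":0,"x":-2.8,"y":0,"z":-10.5,"roll":0},{"grip":0,"x":-3.3,"y":0,"z":-12,"roll":0},{"grip":0,"x":-3.8,"y":0,"z":-13.5,"roll":0},{"grip":0,"x":-4.2,"y":0,"z":-14.5,"roll":0}]'
python3 -m jog '[{"grip":0,"x":0,"y":0,"z":-1,"roll":0},{"grip":0,"x":0,"y":0,"z":-2,"roll":0},{"grip":0,"x":0,"y":0,"z":-3,"roll":0},{"grip":0,"x":0,"y":0,"z":-4,"roll":0},{"grip":0,"x":0,"y":0,"z":-5,"roll":0},{"grip":0,"x":0,"y":0,"z":-6,"roll":0},{"grip":0,"x":0,"y":0,"z":-7,"roll":0},{"grip":0,"x":0,"y":0,"z":-8,"roll":0}]'
python3 - <<'E'
from h import *
b=cams.snapshot("side");save(b,"s3.png")
print([ (m["score"],m["at"],onz(b,m["at"],.03)) for m in masks_of(b,"stack")])
E
```

```text
clock: 9.05
eef_pos: [0.5863, -0.1732, 0.2825]
orientation: [[0.986, 0.169, 0.0], [0.169, -0.986, -0.0], [0.0, 0.0, -1.0]]
contact_force: [3.7, 0.9, -1.3]
gripper_width: 0.0093
grip_force: 20.7
clock: 9.85
eef_pos: [0.5863, -0.1732, 0.2903]
orientation: [[0.986, 0.169, -0.0], [0.169, -0.986, 0.0], [-0.0, -0.0, -1.0]]
contact_force: [0.3, 1.0, -1.0]
gripper_width: 0.0099
grip_force: 20.6
[(0.59, [254.1, 318.3], array([ 0.49603421, -0.23233709,  0.03      ]))]
```

```bash
python3 -m jog '[{"grip":0,"x":0,"y":0,"z":-1.5,"roll":0},{"grip":0,"x":0,"y":0,"z":-3,"roll":0},{"grip":0,"x":0,"y":0,"z":-4.5,"roll":0},{"grip":0,"x":0,"y":0,"z":-6,"roll":0},{"grip":0,"x":0,"y":0,"z":-8,"roll":0},{"grip":0,"x":0,"y":0,"z":-10,"roll":0},{"grip":0,"x":0,"y":0,"z":-12,"roll":0},{"grip":0,"x":0,"y":0,"z":-14,"roll":0},{"grip":0,"x":0,"y":0,"z":-17,"roll":0},{"grip":0,"x":0,"y":0,"z":-20,"roll":0}]'
python3 - <<'E'
from h import *
b=cams.snapshot("side");a=cv2.imread("pics/side1.png")[190:290,270:370,::-1]
save({"color":np.hstack([cv2.resize(a,(400,400)),cv2.resize(b["color"][190:290,270:370],(400,400))])},"p2.png")
E
```

```text
clock: 10.95
eef_pos: [0.5863, -0.1732, 0.3105]
orientation: [[0.986, 0.168, 0.0], [0.168, -0.986, 0.0], [0.0, -0.0, -1.0]]
contact_force: [-0.9, 0.3, -0.3]
gripper_width: 0.0093
grip_force: 20.6
```

View pics/p2.png

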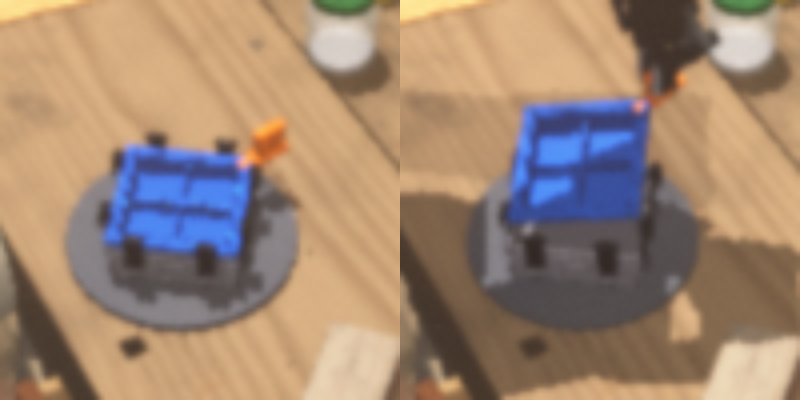

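The right half shows the tray free: blue tray tilted above the grey rim, with the foot at the same pixels as at the start (bottom ~row 325). Lifting clear and moving over.

```bash
python3 -m jog '[{"grip":0,"x":0,"y":0,"z":-6,"roll":0},{"grip":0,"x":0,"y":0,"z":-14,"roll":0},{"grip":0,"x":0,"y":0,"z":-24,"roll":0},{"grip":0,"x":0,"y":0,"z":-36,"roll":0},{"grip":0,"x":0,"y":0,"z":-48,"roll":0},{"grip":0,"x":0,"y":0,"z":-60,"roll":0},{"grip":0,"x":0,"y":0,"z":-72,"roll":0},{"grip":0,"x":0,"y":0,"z":-84,"roll":0},{"grip":0,"x":0,"y":0,"z":-94,"roll":0},{"grip":0,"x":0,"y":0,"z":-102,"roll":0},{"grip":0,"x":0,"y":0,"z":-108,"roll":0},{"grip":0,"x":0,"y":0,"z":-110,"roll":0}]' 40
python3 -m jog '[{"grip":0,"x":2,"y":-6,"z":0,"roll":0},{"grip":0,"x":5,"y":-18,"z":0,"roll":0},{"grip":0,"x":9,"y":-34,"z":0,"roll":0},{"grip":0,"x":14,"y":-54,"z":0,"roll":0},{"grip":0,"x":20,"y":-76,"z":0,"roll":0},{"grip":0,"x":26,"y":-98,"z":0,"roll":0},{"grip":0,"x":32,"y":-120,"z":0,"roll":0},{"grip":0,"x":38,"y":-142,"z":0,"roll":0},{"grip":0,"x":44,"y":-164,"z":0,"roll":0},{"grip":0,"x":50,"y":-186,"z":0,"roll":0},{"grip":0,"x":56,"y":-208,"z":0,"roll":0},{"grip":0,"x":62,"y":-230,"z":0,"roll":0}]'
python3 -m jog '[{"grip":0,"x":6,"y":-22,"z":0,"roll":0},{"grip":0,"x":12,"y":-44,"z":0,"roll":0},{"grip":0,"x":17,"y":-65,"z":0,"roll":0},{"grip":0,"x":22,"y":-85,"z":0,"roll":0},{"grip":0,"x":26,"y":-103,"z":0,"roll":0},{"grip":0,"x":30,"y":-119,"z":0,"roll":0},{"grip":0,"x":34,"y":-133,"z":0,"roll":0},{"grip":0,"x":37,"y":-144,"z":0,"roll":0},{"grip":0,"x":39,"y":-151,"z":0,"roll":0},{"grip":0,"x":39,"y":-153,"z":0,"roll":0},{"grip":0,"x":39,"y":-153,"z":0,"roll":0},{"grip":0,"x":39,"y":-153,"z":0,"roll":0}]'
python3 - <<'E'
from h import *
s=ctrl.state();print(s["joints"].round(2))
P={n:cams.snapshot(n) for n in ("top","side")}
for n,p in P.items():
    save(p,n+"4.png"); 
    print(n,[(m["score"],m["at"],m["mask"].sum()) for m in masks_of(p,"tray")])
b=P["side"];m=masks_of(b,"stack");print([ (x["score"],x["at"]) for x in m])
# tilt: fit tray in side view by blue mask silhouette
h=cv2.cvtColor(b["color"],cv2.COLOR_RGB2HSV);M=cv2.inRange(h,(100,140,60),(120,255,255));n,l,st,ce=cv2.connectedComponentsWithStats(M)
i=1+st[1:,4].argmax();print(st[i],ce[i])
T=s["eef_pos"];u=s["orientation"][:,0];v=-s["orientation"][:,1];z=np.array([0,0,1.])
hull=lambda a:cv2.convexHull(a.astype(np.int32).reshape(-1,1,2))
from math import *
pts=np.array([[r*cos(k*pi/2),r*sin(k*pi/2),zz] for r,zz in((.0778,.022),(.0778,.014),(.062,0)) for k in range(4)])-[.095,0,.042]
obs=(l==i)
for dx in (0,):
  for th in np.arange(-.1,.9,.1):
    R=np.array([[cos(th),0,-sin(th)],[0,1,0],[sin(th),0,cos(th)]])
    W=T+[0,0,-.158]+ (pts@R.T)@np.array([u,v,z]); q=np.array([proj(b,w)[::-1] for w in W])
    K=np.zeros(obs.shape,np.uint8);cv2.fillConvexPoly(K,hull(q.round()),1);K=K>0
    print(round(th,2),round((K&obs).sum()/(K|obs).sum(),3),end=" | ")
E
```

```text
clock: 12.2
eef_pos: [0.5863, -0.1732, 0.4208]
orientation: [[0.986, 0.169, 0.001], [0.169, -0.986, -0.0], [0.0, 0.0, -1.0]]
contact_force: [-1.0, -0.6, -2.0]
gripper_width: 0.0092
grip_force: 45.3
clock: 13.4
eef_pos: [0.6083, 0.0664, 0.42]
orientation: [[0.986, 0.17, -0.001], [0.17, -0.986, 0.0], [-0.001, -0.0, -1.0]]
contact_force: [0.5, -0.1, -1.1]
gripper_width: 0.0092
grip_force: 45.4
clock: 14.6
eef_pos: [0.6214, 0.2209, 0.4203]
orientation: [[0.986, 0.168, -0.0], [0.168, -0.986, -0.0], [-0.0, 0.0, -1.0]]
contact_force: [0.0, 0.9, -1.3]
gripper_width: 0.009
grip_force: 45.4
[ 0.16  0.57  0.92 -0.    1.64  1.56]
top [(0.59, [219.3, 237.5], np.int64(920)), (0.56, [236.5, 377.2], np.int64(3785))]
side [(0.9, [137.0, 277.2], np.int64(640)), (0.7, [153.3, 262.6], np.int64(115)), (0.43, [287.7, 355.2], np.int64(717))]
[(0.63, [247.6, 314.3])]
[259 125  31  25 559] [273.90161002 137.71019678]
-0.1 0.401 | 0.0 0.477 | 0.1 0.603 | 0.2 0.729 | 0.3 0.745 | 0.4 0.738 | 0.5 0.594 | 0.6 0.48 | 0.7 0.41 | 0.8 0.335 |
```

The tray hangs at about 0.3 rad. The tool can't pitch, so I'll level it by letting the far corner meet the cork mat and following the arc down with a light grip, then clamp hard and raise.

```bash
python3 -m jog '[{"grip":0,"x":0,"y":0,"z":10,"roll":0},{"grip":0,"x":0,"y":0,"z":26,"roll":0},{"grip":0,"x":0,"y":0,"z":44,"roll":0},{"grip":0,"x":0,"y":0,"z":62,"roll":0},{"grip":0,"x":0,"y":0,"z":80,"roll":0},{"grip":0,"x":0,"y":0,"z":98,"roll":0},{"grip":0,"x":0,"y":0,"z":116,"roll":0},{"grip":0,"x":0,"y":0,"z":132,"roll":0},{"grip":0,"x":0,"y":0,"z":144,"roll":0},{"grip":0,"x":0,"y":0,"z":153,"roll":0},{"grip":0,"x":0,"y":0,"z":158,"roll":0},{"grip":0,"x":0,"y":0,"z":160,"roll":0}]' 20
python3 -m jog '[{"grip":0,"x":0.2,"y":0,"z":2,"roll":0},{"grip":0,"x":0.5,"y":0,"z":4,"roll":0},{"grip":0,"x":1,"y":0,"z":6,"roll":0},{"grip":0,"x":1.5,"y":0,"z":8,"roll":0},{"grip":0,"x":2,"y":0,"z":10,"roll":0},{"grip":0,"x":3,"y":0,"z":12,"roll":0},{"grip":0,"x":4,"y":0,"z":14,"roll":0},{"grip":0,"x":5,"y":0,"z":16,"roll":0}]'
python3 -m jog '[{"grip":0,"x":1,"y":0,"z":2,"roll":0},{"grip":0,"x":2,"y":0,"z":4,"roll":0},{"grip":0,"x":3,"y":0,"z":6,"roll":0},{"grip":0,"x":4,"y":0,"z":8,"roll":0},{"grip":0,"x":5,"y":0,"z":10,"roll":0},{"grip":0,"x":5.6,"y":0,"z":12,"roll":0},{"grip":0,"x":6.2,"y":0,"z":14,"roll":0},{"grip":0,"x":6.8,"y":0,"z":16,"roll":0}]'
```

```text
clock: 16.05
eef_pos: [0.6214, 0.2213, 0.26]
orientation: [[0.986, 0.168, -0.0], [0.168, -0.986, 0.0], [-0.0, -0.0, -1.0]]
contact_force: [0.2, -0.4, -0.7]
gripper_width: 0.0091
grip_force: 45.4
clock: 16.85
eef_pos: [0.6265, 0.2222, 0.2445]
orientation: [[0.986, 0.169, 0.001], [0.169, -0.986, 0.0], [0.001, 0.0, -1.0]]
contact_force: [2.4, 0.9, 3.9]
gripper_width: 0.0095
grip_force: 46.0
clock: 17.65
eef_pos: [0.633, 0.2234, 0.228]
orientation: [[0.986, 0.169, -0.0], [0.169, -0.986, -0.0], [-0.0, -0.0, -1.0]]
contact_force: [2.6, 1.1, 2.8]
gripper_width: 0.0089
grip_force: 45.9
```

```bash
python3 -m jog '[{"grip":0,"x":0.6,"y":0,"z":2,"roll":0},{"grip":0,"x":1.2,"y":0,"z":4,"roll":0},{"grip":0,"x":1.8,"y":0,"z":6,"roll":0},{"grip":0,"x":2.3,"y":0,"z":8,"roll":0},{"grip":0,"x":2.8,"y":0,"z":10,"roll":0},{"grip":0,"x":3.2,"y":0,"z":12,"roll":0},{"grip":0,"x":3.6,"y":0,"z":14,"roll":0},{"grip":0,"x":4,"y":0,"z":16,"roll":0},{"grip":0,"x":4.4,"y":0,"z":18,"roll":0},{"grip":0,"x":4.7,"y":0,"z":20,"roll":0}]'
python3 -m jog '[{"grip":0,"x":0.2,"y":0,"z":1,"roll":0},{"grip":0,"x":0.3,"y":0,"z":2,"roll":0},{"grip":0,"x":0.4,"y":0,"z":3,"roll":0},{"grip":0,"x":0.4,"y":0,"z":3,"roll":0}]'
```

```text
clock: 18.65
eef_pos: [0.6377, 0.2241, 0.2081]
orientation: [[0.986, 0.168, 0.0], [0.168, -0.986, 0.0], [0.0, 0.0, -1.0]]
contact_force: [3.5, 0.2, 3.9]
gripper_width: 0.0089
grip_force: 45.9
clock: 19.05
eef_pos: [0.638, 0.2242, 0.2051]
orientation: [[0.986, 0.168, -0.0], [0.168, -0.986, -0.0], [-0.0, -0.0, -1.0]]
contact_force: [2.0, 0.2, 2.6]
gripper_width: 0.0093
grip_force: 45.8
```

Now clamp at 120 N and press another 1 mm, then raise slowly.

```bash
python3 -m jog '[{"grip":0,"x":0,"y":0,"z":1,"roll":0},{"grip":0,"x":0,"y":0,"z":1.5,"roll":0},{"grip":0,"x":0,"y":0,"z":1.5,"roll":0},{"grip":0,"x":0,"y":0,"z":1.5,"roll":0},{"grip":0,"x":0,"y":0,"z":1.5,"roll":0}]' 120
python3 -m jog '[{"grip":0,"x":0,"y":0,"z":-2,"roll":0},{"grip":0,"x":0,"y":0,"z":-5,"roll":0},{"grip":0,"x":0,"y":0,"z":-10,"roll":0},{"grip":0,"x":0,"y":0,"z":-17,"roll":0},{"grip":0,"x":0,"y":0,"z":-26,"roll":0},{"grip":0,"x":0,"y":0,"z":-36,"roll":0},{"grip":0,"x":0,"y":0,"z":-46,"roll":0},{"grip":0,"x":0,"y":0,"z":-56,"roll":0},{"grip":0,"x":0,"y":0,"z":-66,"roll":0},{"grip":0,"x":0,"y":0,"z":-76,"roll":0},{"grip":0,"x":0,"y":0,"z":-86,"roll":0},{"grip":0,"x":0,"y":0,"z":-96,"roll":0}]'
python3 -m jog '[{"grip":0,"x":0,"y":0,"z":-10,"roll":0},{"grip":0,"x":0,"y":0,"z":-20,"roll":0},{"grip":0,"x":0,"y":0,"z":-30,"roll":0},{"grip":0,"x":0,"y":0,"z":-40,"roll":0},{"grip":0,"x":0,"y":0,"z":-48,"roll":0},{"grip":0,"x":0,"y":0,"z":-54,"roll":0},{"grip":0,"x":0,"y":0,"z":-58,"roll":0},{"grip":0,"x":0,"y":0,"z":-60,"roll":0},{"grip":0,"x":0,"y":0,"z":-60,"roll":0},{"grip":0,"x":0,"y":0,"z":-60,"roll":0},{"grip":0,"x":0,"y":0,"z":-60,"roll":0}]'
cat > fit.py <<'E'
from h import *
from math import *
s=ctrl.state();P={n:cams.snapshot(n) for n in ("top","side")}
T=s["eef_pos"];u=s["orientation"][:,0];v=-s["orientation"][:,1];z=np.array([0,0,1.])
pts=np.array([[r*cos(k*pi/2),r*sin(k*pi/2),zz] for r,zz in((.0778,.022),(.0778,.014),(.062,0)) for k in range(4)])-[.095,0,.042]
for n in ("side","top"):
  b=P[n];h=cv2.cvtColor(b["color"],cv2.COLOR_RGB2HSV);M=cv2.inRange(h,(100,140,50),(120,255,255))
  k=np.zeros_like(M);y,x=proj(b,T+[0,0,-.18]-.09*u);k[int(y)-40:int(y)+40,int(x)-45:int(x)+45]=1;M=M*k
  _,l,st,ce=cv2.connectedComponentsWithStats(M);i=1+st[1:,4].argmax();obs=l==i;print(n,st[i],ce[i])
  for th in np.arange(-.2,.45,.05):
    R=np.array([[cos(th),0,-sin(th)],[0,1,0],[sin(th),0,cos(th)]])
    W=T+[0,0,-.158]+(pts@R.T)@np.array([u,v,z]);q=np.array([proj(b,w)[::-1] for w in W])
    K=np.zeros(obs.shape,np.uint8);cv2.fillConvexPoly(K,cv2.convexHull(q.round().astype(np.int32)),1);K=K>0
    print(round(th,2),round((K&obs).sum()/(K|obs).sum(),3),end=" | ")
  print()
a,b=P["side"]["color"],P["top"]["color"]
save({"color":np.hstack([cv2.resize(a[80:280,200:400],(400,400)),cv2.resize(b[150:310,160:420],(400,246))[:246] if 0 else cv2.resize(b[150:290,180:420],(400,400))])},"f1.png")
E
python3 fit.py
```

```text
clock: 19.55
eef_pos: [0.6379, 0.2242, 0.2047]
orientation: [[0.986, 0.169, 0.001], [0.169, -0.986, 0.0], [0.001, 0.0, -1.0]]
contact_force: [-0.3, -0.6, 8.9]
gripper_width: 0.0076
grip_force: 120.8
clock: 20.75
eef_pos: [0.638, 0.2242, 0.3006]
orientation: [[0.986, 0.168, -0.0], [0.168, -0.986, 0.0], [-0.0, -0.0, -1.0]]
contact_force: [-0.1, -0.0, -1.6]
gripper_width: 0.007
grip_force: 119.4
clock: 21.85
eef_pos: [0.638, 0.2242, 0.3593]
orientation: [[0.986, 0.168, -0.001], [0.168, -0.986, -0.0], [-0.001, -0.0, -1.0]]
contact_force: [0.3, -0.4, -1.5]
gripper_width: 0.0069
grip_force: 119.4
side [260 135  32  20 486] [275.00617284 144.91769547]
-0.2 0.589 | -0.15 0.676 | -0.1 0.739 | -0.05 0.75 | -0.0 0.758 | 0.05 0.722 | 0.1 0.701 | 0.15 0.636 | 0.2 0.572 | 0.25 0.522 | 0.3 0.469 | 0.35 0.444 | 0.4 0.388 | 
top [227 195  32  50 832] [239.34254808 218.56370192]
-0.2 0.411 | -0.15 0.418 | -0.1 0.419 | -0.05 0.42 | -0.0 0.422 | 0.05 0.422 | 0.1 0.42 | 0.15 0.421 | 0.2 0.426 | 0.25 0.421 | 0.3 0.419 | 0.35 0.419 | 0.4 0.412 |
```

View pics/f1.png

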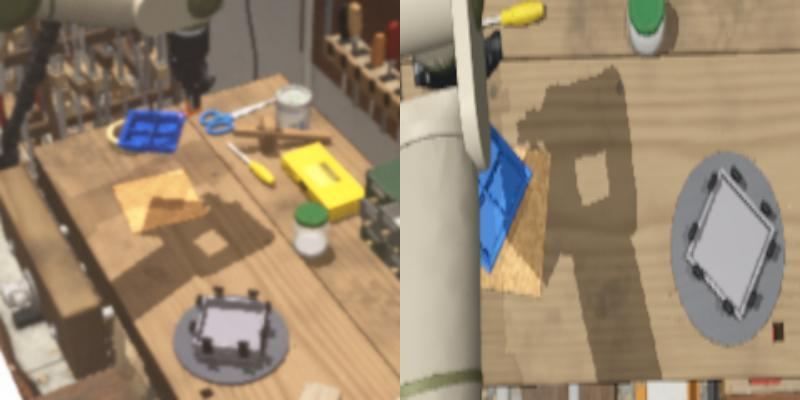

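The final view shows the tray level and held over the mat, with the grey stack intact on its foot. Last check on centring and creep.

```bash
python3 -m jog '[{"grip":0,"x":0,"y":0,"z":0,"roll":0},{"grip":0,"x":0,"y":0,"z":0,"roll":0},{"grip":0,"x":0,"y":0,"z":0,"roll":0},{"grip":0,"x":0,"y":0,"z":0,"roll":0},{"grip":0,"x":0,"y":0,"z":0,"roll":0},{"grip":0,"x":0,"y":0,"z":0,"roll":0},{"grip":0,"x":0,"y":0,"z":0,"roll":0},{"grip":0,"x":0,"y":0,"z":0,"roll":0},{"grip":0,"x":0,"y":0,"z":0,"roll":0},{"grip":0,"x":0,"y":0,"z":0,"roll":0},{"grip":0,"x":0,"y":0,"z":0,"roll":0},{"grip":0,"x":0,"y":0,"z":0,"roll":0}]'
python3 fit.py | head -1
python3 - <<'E'
from h import *
p=cams.snapshot("side")
print(onz(p,(144.9,275.0),.175), onz(p,(144.9,275.0),.181))
E
```

```text
clock: 23.15
eef_pos: [0.638, 0.2242, 0.3597]
orientation: [[0.986, 0.169, -0.0], [0.169, -0.986, -0.0], [-0.0, -0.0, -1.0]]
contact_force: [-0.2, 0.2, -0.7]
gripper_width: 0.0072
grip_force: 119.4
side [260 135  31  20 483] [274.95445135 144.92132505]
[0.54164964 0.20846371 0.175     ] [0.53881565 0.20072326 0.181     ]
```

Centred (about 0.54, 0.208) and not creeping.

```bash
python3 -c "
from rig import order; print(order.job_done())"
```

```text
the job is handed in; nothing more can be done
None
```

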